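Open the code-locked tip case on the soldering bench

ROBOT

A 6-joint arm with a two-finger parallel gripper is mounted at the origin on the work surface. World frame = base frame: x ahead of the robot, y to its left, z up, the work surface at z = 0. Lengths are in m, angles in rad, forces in N, time in s.
With the tool pointing down it reaches from about 0.4 to 0.925 m from the base axis. Payload 12.5 kg.
Tool frame: the origin (TCP) lies at the very end of the fingers, on their centre line; the grasp point (between the pads) lies 19 mm behind it; z points along the fingers, y is the direction in which the jaws open and shut (so a half turn about z gives the same grasp; the last joint's range is limited). The gripper opens to 95 mm and grips with 3 to 60 N. Pads are 20 mm wide; open, the fingers measure 119 mm over their backs; the gripper's body (75 mm by 180 mm) begins 59 mm behind the grasp point.
Start: joints at [-1.453, 0.491, 1.559, -0, 1.092, -0.106], TCP at [0.139, -0.609, 0.215] pointing down, gripper open.
Joint ranges: [-3.1, 3.1], [-0.84, 2.19], [0.05, 2.79], [-1.13, 4.28], [0.06, 2.93], [-2.69, 2.69]. Speed limits (rad/s): [2.22, 2.22, 2.79, 3.14, 3.14, 3.14].

INTERFACE

Orientations are given as a unit quaternion [x, y, z, w].
In Python, from bench import bot, imaging gives the robot as it stands. The module is installed in compiled form; this text tells all that it offers.
- The arm moves only by the tool carry_out, never from a script. Its argument "motion" is a list of rows, each a list of 3 entries, a list of its own where there are three numbers: the opening, from 0 (shut) to 1 (fully open), then the shift along the world's x, y, z in units of 50 mm (1.0 is 50 mm), then the turn about the world's z in units of 6 degrees (1.0 is 6 degrees). In form: [[grip, [tx, ty, tz], spin], ...]. A call has 1 to 5 rows; each row is the pose to reach, as a shift and turn from the pose measured when the call began; what a row does not reach only later rows make up. A row lasts 1/10 s, in which the tool goes at most 50 mm and 8.59 degrees, less where a joint would pass 70% of its speed; a pose out of reach is approached as far as the arm can. A call with a gripper value outside its range is refused whole. The fingers move at their own pace and stop on an object; "squeeze" is the grip in N (left out, the last holds). Time passes only in rows, so rows that repeat a pose let the fingers close. It gives the time, the measured TCP pose, the force and the opening at its end, in the units of the state.
- bot.sense(): the state, without advancing time (a new reading comes with each control period).
- imaging.get_image(name): name is "side" or "top" or "wrist"; returns a dict with "img" (480x640x3 uint8, red, green, blue), "z_map" (480x640 float32, m along the optical axis (not along the pixel's ray), 0 where there is no reading), "mtx" (3x3 intrinsics, pixels), "view" (4x4, takes a point from world to camera coordinates). Camera axes: x right, y up, looking along -z (the intrinsics and any distortion apply to the point x, -y, -z); pixel columns grow to the right and rows downward; lengths in m; the calibration is good to about 2 mm. A picture is of the moment at which its call begins.
- bot.sign_off(): hands the job in, once; it reports no verdict.
The state is a dict: "time_s": time; "joint_positions": joint angles; "qvel": joint speeds; "joint_torque": joint torques, N m; "tool_pos": TCP position; "orientation": TCP orientation; "force": force on the tool from outside, world axes, zero at the start; "wrist_torque": the same for the moment, N m; "opening": opening from 0.0 (shut) to 1.0 (fully open).
Only numpy, scipy, OpenCV 4.12 (cv2) and the standard library are available. Lean on these libraries where they do the work, as an engineer would, in place of code of your own. Each camera call takes 0.05 s, during which the arm holds its last target.

TASK

Set the code 3-6-4 on the case's three dials (left, middle, right as seen from the robot; digits count clockwise from the long far tick) by bringing each dial's peg squarely to its tick. Then push the unlocked sliding cover away from the robot until it is fully open, and leave the dials standing at the code. Leave the reel, the tin and the iron stand where they are.

Things in the scene. Friction and masses are not known exactly. Their poses are not given: they have to be found in the camera images.
- case: Heavy grey steel case, screwed down, 220 (x) by 260 (y) mm; origin under its centre on the table; x axis points from the tray (robot side) to the lock housing (far side), y to the left. Front half: a tray shut by a flat sliding cover. Far half: lock housing, flat top at z = 60 mm, from x = +15 to +110 mm, with three dials in a row along y at x = +62 mm, y = +80 (left), 0 (middle), -80 mm (right). All directions and 'left', 'right', 'far' are as seen from the robot.
- cover (a joint): How far the sliding cover has moved, in m: 0 shut, 0.050 fully open (end stop). It slides along the case's +x, away from the robot, under the lock housing, with about 2 N of friction, and stays where it is left. Three rails on it meet lock rings under the dials: after about 1 mm it is blocked until all three dials stand at the code (within about 0.2 rad each).
- cover_bar (a point): Centre of the top edge of the cover's upright push bar: 120 mm long in y, 8 mm thick in x, 22 mm tall, its top 61 mm and the flat cover at its foot 39 mm above the table. It moves with the cover. When shut the bar's centre is at x = -85 mm in the case frame, 25 mm from the case's front edge (100 mm from the housing).
- dial_left (a joint): Angle of the left dial in rad: 0 with the peg at the long white tick (the zero, on the far side, +x of the case), growing CLOCKWISE seen from above, one digit each 36 degrees (0.6283 rad), so digit k is k*0.6283. The ten ticks around it are the digits 0 to 9. End stops just beyond 0 and 9 (it cannot go from 9 on to 0). Friction torque about 0.05 N m; it stays where it is left.
- peg_left (a point): Centre of the top of the left dial's upright steel finger peg: 12 mm diameter, 22 mm tall, top 91 mm above the table, 20 mm from the dial's axis; it marks the digit. The black dial disc is 60 mm across, its top 69 mm above the table.
- axis_left (a point): Centre of the left dial, on its vertical axis, at the top of the disc, 69 mm above the table (fixed to the case; dials are 80 mm apart).
- dial_mid (a joint): Angle of the middle dial in rad: 0 with the peg at the long white tick (the zero, on the far side, +x of the case), growing CLOCKWISE seen from above, one digit each 36 degrees (0.6283 rad), so digit k is k*0.6283. The ten ticks around it are the digits 0 to 9. End stops just beyond 0 and 9 (it cannot go from 9 on to 0). Friction torque about 0.05 N m; it stays where it is left.
- peg_mid (a point): Centre of the top of the middle dial's upright steel finger peg: 12 mm diameter, 22 mm tall, top 91 mm above the table, 20 mm from the dial's axis; it marks the digit. The black dial disc is 60 mm across, its top 69 mm above the table.
- axis_mid (a point): Centre of the middle dial, on its vertical axis, at the top of the disc, 69 mm above the table (fixed to the case; dials are 80 mm apart).
- dial_right (a joint): Angle of the right dial in rad: 0 with the peg at the long white tick (the zero, on the far side, +x of the case), growing CLOCKWISE seen from above, one digit each 36 degrees (0.6283 rad), so digit k is k*0.6283. The ten ticks around it are the digits 0 to 9. End stops just beyond 0 and 9 (it cannot go from 9 on to 0). Friction torque about 0.05 N m; it stays where it is left.
- peg_right (a point): Centre of the top of the right dial's upright steel finger peg: 12 mm diameter, 22 mm tall, top 91 mm above the table, 20 mm from the dial's axis; it marks the digit. The black dial disc is 60 mm across, its top 69 mm above the table.
- axis_right (a point): Centre of the right dial, on its vertical axis, at the top of the disc, 69 mm above the table (fixed to the case; dials are 80 mm apart).
- spool: Loose reel of solder wire standing upright, 60 mm across, 52 mm tall; origin under its centre. A bystander: leave it alone.
- tin: Loose flat round tin, 66 mm across, 22 mm tall; origin under its centre. A bystander: leave it alone.
- iron_stand: Loose soldering-iron stand, black foot 100 by 60 by 22 mm with an upright wire coil to 80 mm; origin under its centre. A bystander: leave it alone.

How it is judged:
By the outcome, as a careful person would: the job done as asked, in the order asked, and still so for the second after the job is handed in, with the robot touching nothing.
It also fails if it takes over 72 s, if anything falls off the work surface, if the arm or the gripper's body presses on something with over 40 N, if the wrist force passes 120 N, or if a joint passes its speed limit or range.

## Working session

There is one attempt and no reset: what is moved stays moved. The work goes in short steps, Python scripts to look and compute and a tool call to move; the robot and the scene stay as the last step left them, time stands still between calls to the robot, and variables do not carry over. Pictures are saved under pics/ and viewed, and the job is handed in when it is done.

Besides the shell and the picture viewer there is one more tool, called after ">>>" as name([rows], argument=value, ...), one row to a line, values as JSON. carry_out: Moves the arm, as the interface text tells. Its arguments: {"type":"object","properties":{"motion":{"type":"array"},"squeeze":{"type":"number"}},"required":["motion"]}

```bash
mkdir -p pics; ls
python3 - <<'E'
from bench import bot, imaging
import cv2
s=bot.sense(); print(s)
for n in ["side","top","wrist"]:
    d=imaging.get_image(n); cv2.imwrite(f"pics/{n}0.png",cv2.cvtColor(d["img"],cv2.COLOR_RGB2BGR)); print(n,d["mtx"],d["view"], [k for k in d])
    import numpy as np; np.savez(f"{n}0.npz",**{k:d[k] for k in ("img","z_map","mtx","view")})
E
```

```text
pics
{'time_s': 0.0, 'joint_positions': array([-1.45256996e+00,  4.91557979e-01,  1.55945045e+00,  1.53395425e-05,
        1.09169616e+00, -1.05597779e-01]), 'qvel': array([ 8.06400834e-04, -5.75618740e-04,  3.90112384e-04,  9.19895297e-05,
       -1.64055506e-03, -6.42855384e-04]), 'joint_torque': array([ 1.09774610e-03, -6.12643933e+01, -2.58184719e+01,  6.92094094e-02,
        4.81515401e-02, -1.11647503e-04]), 'tool_pos': array([ 0.13872329, -0.60916088,  0.21406239]), 'orientation': array([ 9.93744619e-01,  1.11675079e-01,  3.29361890e-06, -5.55998279e-04]), 'force': array([0.6959338 , 0.54717354, 0.59128812]), 'wrist_torque': array([-0.01954943, -0.03987212,  0.00916114]), 'opening': 1.0015218699354704}
side [[584.99105967   0.         313.10006721]
 [  0.         584.99105967 236.70171656]
 [  0.           0.           1.        ]] [[-0.80996271 -0.58647849  0.0018424   0.47257076]
 [ 0.41360863 -0.56898602  0.71076214 -0.29826991]
 [-0.4157984   0.57645286  0.70343002 -0.78487227]
 [ 0.          0.          0.          1.        ]] ['img', 'z_map', 'mtx', 'view']
top [[585.66001892   0.         320.84539575]
 [  0.         585.66001892 235.39996484]
 [  0.           0.           1.        ]] [[-0.01331603 -0.99987348  0.00870134  0.01049499]
 [ 0.99010854 -0.01196945  0.13979203 -0.60042283]
 [-0.1396702   0.01047675  0.99014265 -1.09725009]
 [ 0.          0.          0.          1.        ]] ['img', 'z_map', 'mtx', 'view']
wrist [[425.61003111   0.         311.58269679]
 [  0.         425.61003111 231.09067676]
 [  0.           0.           1.        ]] [[ 2.22529653e-01 -9.74925702e-01 -6.55121359e-04 -6.24510163e-01]
 [ 9.34386397e-01  2.13468100e-01 -2.85225230e-01  3.32987792e-02]
 [ 2.78213255e-01  6.28589349e-02  9.58460296e-01 -3.92324596e-01]
 [ 0.00000000e+00  0.00000000e+00  0.00000000e+00  1.00000000e+00]] ['img', 'z_map', 'mtx', 'view']
```

View pics/top0.png

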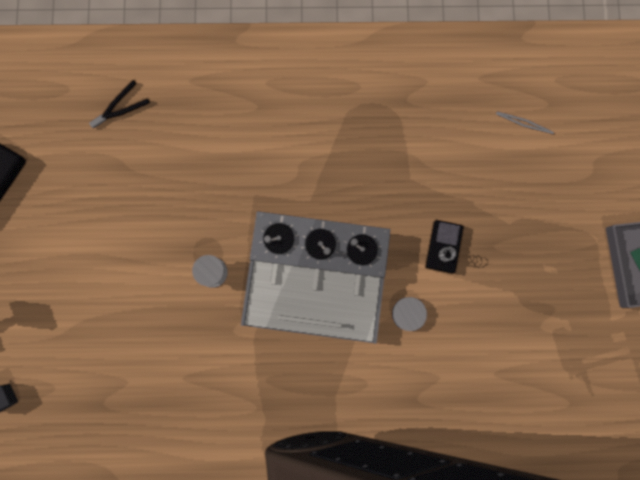

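View pics/side0.png

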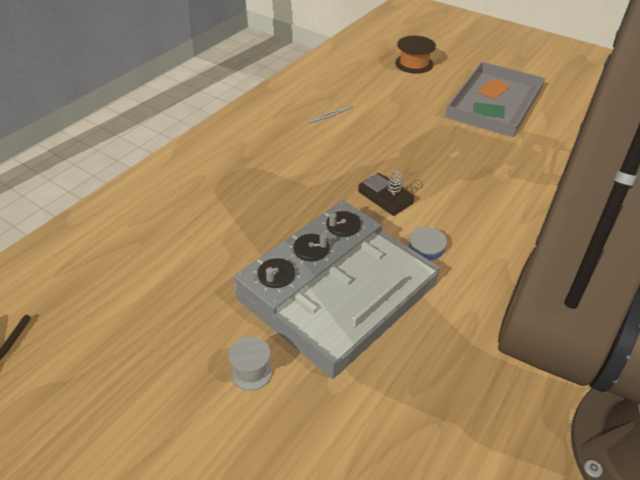

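```bash
cat > h.py <<'E'
import numpy as np, cv2
def load(n): return dict(np.load(n))
def ray(d,uv,z):
    K=d["mtx"];V=d["view"];R=V[:3,:3];t=V[:3,3]
    uv=np.atleast_2d(uv).astype(float)
    p=np.c_[(uv[:,0]-K[0,2])/K[0,0],-(uv[:,1]-K[1,2])/K[1,1],-np.ones(len(uv))]
    w=p@R; c=-R.T@t
    s=(z-c[2])/w[:,2]; return c+w*s[:,None]
def proj(d,P):
    P=np.atleast_2d(P);V=d["view"];K=d["mtx"];q=P@V[:3,:3].T+V[:3,3]
    return np.c_[K[0,2]+K[0,0]*q[:,0]/-q[:,2],K[1,2]+K[1,1]*-q[:,1]/-q[:,2]]
E
python3 - <<'E'
from h import *
t=load("top0.npz"); s=load("side0.npz")
a=cv2.resize(t["img"][200:350,240:400][:,:,::-1],None,fx=5,fy=4,interpolation=cv2.INTER_CUBIC)
a=cv2.resize(t["img"][200:350,235:395][:,:,::-1],None,fx=4,fy=4,interpolation=cv2.INTER_CUBIC)
cv2.imwrite("pics/topc.png",a)
b=cv2.resize(s["img"][190:330,230:400][:,:,::-1],None,fx=4,fy=4,interpolation=cv2.INTER_CUBIC)
cv2.imwrite("pics/sidec.png",b)
g=t["img"].max(2)
m=((g<60)).astype(np.uint8); m[:205]=0;m[280:]=0;m[:,:250]=0;m[:,395:]=0
n,l,st,c=cv2.connectedComponentsWithStats(m)
for i in range(1,n):
    if st[i,4]>100:
        cs,_=cv2.findContours((l==i).astype(np.uint8),0,cv2.CHAIN_APPROX_NONE)
        e=cv2.fitEllipse(cv2.convexHull(cs[0])); print(st[i],e,ray(t,e[0],.069))
E
```

```text
[264 223  31  31 694] ((278.8999938964844, 238.14892578125), (30.89193344116211, 31.494558334350586), 115.63871002197266) [[0.5924139  0.08277397 0.069     ]]
[305 229  33  31 734] ((320.98284912109375, 243.8538055419922), (31.03642463684082, 32.95037078857422), 108.55872344970703) [[0.58053441 0.00310486 0.069     ]]
[345 234  35  32 741] ((362.192626953125, 249.6239776611328), (30.896202087402344, 34.238887786865234), 88.2543716430664) [[ 0.56856847 -0.07478874  0.069     ]]
```

View pics/topc.png

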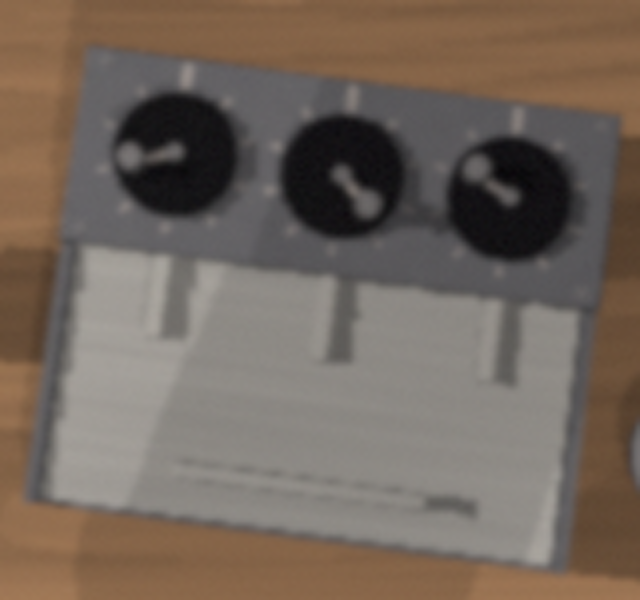

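View pics/sidec.png

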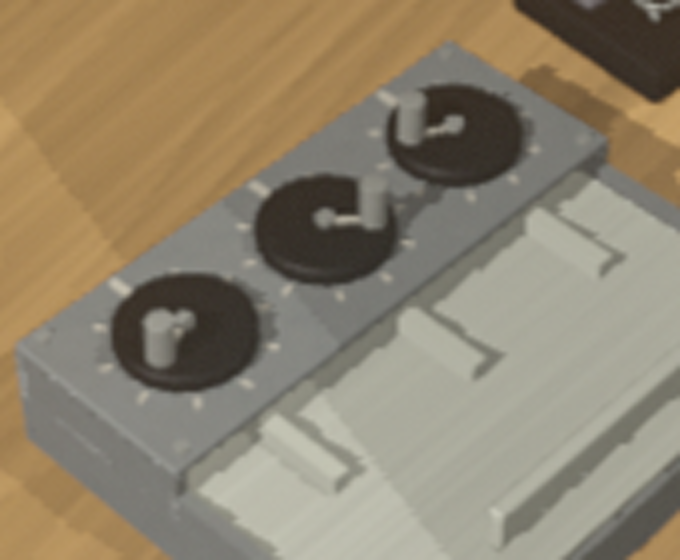

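Run:
```python
from h import *
t=load("top0.npz"); s=load("side0.npz")
# crops: top off(235,200)/4 ; side off (230,190)/4
def T(p): return np.array(p)/4+[235,200]-.375
def S(p): return np.array(p)/4+[230,190]-.375
ax=np.array([ray(t,T(p),.072)[0] for p in [(175,152),(344,175),(510,196)]])
pg=np.array([ray(t,T(p),.091)[0] for p in [(130,155),(369,204),(478,167)]])
axs=np.array([ray(s,S(p),.072)[0] for p in [(186,318),(325,216),(453,123)]])
pgs=np.array([ray(s,S(p),.091)[0] for p in [(159,319),(374,181),(412,97)]])
for A,P in((ax,pg),(axs,pgs)):
    d=A[0]-A[2]; yaw=np.arctan2(-d[0],d[1]); print("axes",A.round(4).tolist(),"pegs",P.round(4).tolist(),"yaw",yaw)
    for a,p in zip(A,P):
        v=p-a; th=(-(np.arctan2(v[1],v[0])-yaw))%(2*np.pi); print(np.hypot(*v[:2]).round(4),th.round(3),(th/.6283).round(2))
# case corners top image
for z,p in ((.06,(90,47)),(.06,(620,117))): print(ray(t,T(p),z))
# ticks on top 60mm
for p in [(188,76),(352,97),(518,119)]: print("tick",ray(t,T(p),.06))
```

```text
axes [[0.593, 0.0836, 0.072], [0.5811, 0.0038, 0.072], [0.5701, -0.0745, 0.072]] pegs [[0.5892, 0.1033, 0.091], [0.565, -0.0074, 0.091], [0.5816, -0.0583, 0.091]] yaw -0.14385174987456245
0.0201 4.379 6.97
0.0196 2.389 3.8
0.0198 5.189 8.26
axes [[0.5929, 0.0874, 0.072], [0.5818, 0.0088, 0.072], [0.5703, -0.0693, 0.072]] pegs [[0.5897, 0.1069, 0.091], [0.5663, -0.0041, 0.091], [0.5826, -0.0552, 0.091]] yaw -0.1436984803271748
0.0198 4.404 7.01
0.0201 2.3 3.66
0.0188 5.289 8.42
[[0.64614586 0.12502348 0.06      ]]
[[ 0.60903946 -0.12914166  0.06      ]]
tick [[0.63144395 0.07797209 0.06      ]]
tick [[ 0.62029127 -0.00065972  0.06      ]]
tick [[ 0.60865657 -0.08013753  0.06      ]]
```

>>> carry_out([
  [1,[8.4,12,0.3],4],
  [1,[8.4,12,0.3],4],
  [1,[8.4,12,0.3],4],
  [0.5,[8.4,12,0.3],4],
  [0.35,[8.4,12,0.3],4],
], squeeze=12)

```text
time_s: 0.65
tool_pos: [0.2827, -0.4029, 0.2196]
orientation: [0.949, 0.316, -0.0, -0.0]
force: [0.8, -0.4, -0.3]
opening: 0.886
```

>>> carry_out([
  [0.35,[5.5,7.9,0.2],0],
  [0.35,[5.5,7.9,0.2],0],
  [0.35,[5.5,7.9,0.2],0],
  [0.35,[5.5,7.9,0.2],0],
  [0.35,[5.5,7.9,0.2],0],
])

```text
time_s: 1.15
tool_pos: [0.4254, -0.1975, 0.2249]
orientation: [0.949, 0.316, -0.0, -0.0]
force: [1.4, -0.4, -1.1]
opening: 0.468
```

>>> carry_out([
  [0.35,[2.6,3.8,0.2],0],
  [0.35,[2.6,3.8,0.2],0],
  [0.35,[2.6,3.8,0.2],0],
  [0.35,[2.6,3.8,0.2],0],
  [0.35,[2.6,3.8,0.2],0],
])

```text
time_s: 1.65
tool_pos: [0.5566, -0.0046, 0.2349]
orientation: [0.949, 0.316, 0.0, -0.0]
force: [-0.9, -1.0, -0.2]
opening: 0.353
```

```bash
cat >> h.py <<'E'
def snap(name,tag):
    from bench import imaging
    d=imaging.get_image(name); cv2.imwrite(f"pics/{tag}.png",d["img"][:,:,::-1]); 
    np.savez(tag+".npz",**{k:d[k] for k in ("img","z_map","mtx","view")}); return d
E
python3 - <<'E'
from h import *
snap("wrist","w1")
from bench import bot
s=bot.sense();print(s["time_s"],s["tool_pos"],s["joint_positions"],s["opening"])
E
```

```text
1.7 [ 0.55829764 -0.00241982  0.23491978] [-0.12355088  0.37489839  1.6991094   0.00210626  1.06685124  0.80127246] 0.3494960288460274
```

View pics/w1.png

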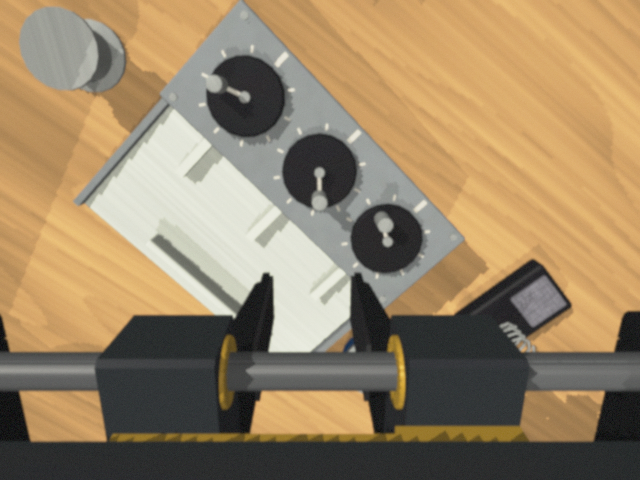

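Run:
```python
from h import *
w=load("w1.npz")
cv2.imwrite("pics/w1c.png",cv2.resize(w["img"][40:290,180:440][:,:,::-1],None,fx=3,fy=2.4*1.25,interpolation=cv2.INTER_CUBIC)[:600*2])
a=cv2.resize(w["img"][45:245,190:450][:,:,::-1],None,fx=3,fy=3,interpolation=cv2.INTER_CUBIC); cv2.imwrite("pics/w1c.png",a)
m=(w["img"].max(2)<75).astype(np.uint8); m[290:]=0
n,l,st,c=cv2.connectedComponentsWithStats(m)
for i in range(1,n):
    if 1500<st[i,4]<9000:
        cs,_=cv2.findContours((l==i).astype(np.uint8),0,cv2.CHAIN_APPROX_NONE)
        e=cv2.fitEllipse(cv2.convexHull(max(cs,key=len))); print(st[i],e,ray(w,e[0],.067))
```

```text
[ 207   56   78   81 4447] ((245.51190185546875, 95.9739990234375), (76.94291687011719, 81.76800537109375), 154.12620544433594) [[0.59551412 0.08779269 0.067     ]]
[ 283  134   74   73 3810] ((319.3523254394531, 170.6738739013672), (73.4571762084961, 73.7310791015625), 1.77255117893219) [[0.58400286 0.00864412 0.067     ]]
[ 351  204   72   69 3339] ((386.234619140625, 238.09683227539062), (67.90129852294922, 71.10244750976562), 78.12720489501953) [[ 0.57269669 -0.07006185  0.067     ]]
```

View pics/w1c.png

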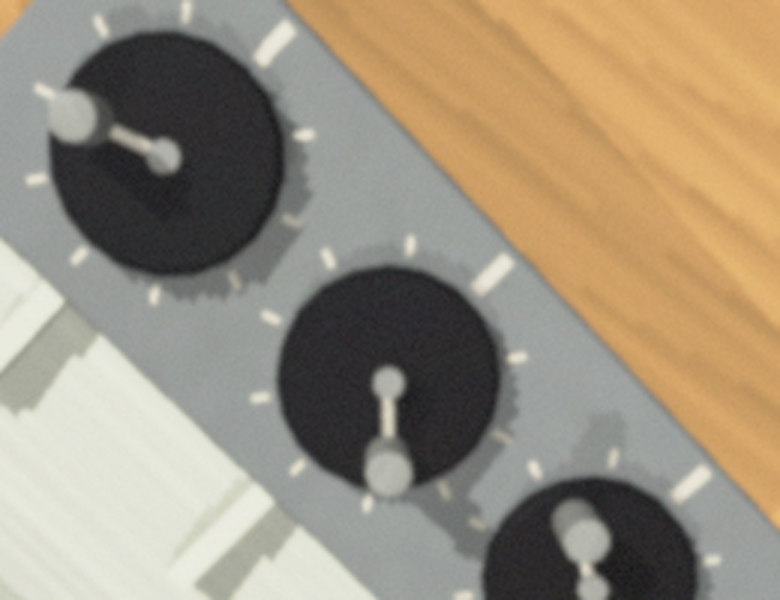

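Run:
```python
from h import *
w=load("w1.npz")
C=lambda p: np.array(p)/3+[190,45]-.33
A=np.array([ray(w,C(p),.071)[0] for p in [(163,156),(388,383),(593,590)]])
P=np.array([ray(w,C(p),.091)[0] for p in [(75,116),(388,470),(585,540)]])
d=A[0]-A[2]; yaw=np.arctan2(-d[0],d[1]); print(A.round(4).tolist(),P.round(4).tolist(),yaw)
for a,p in zip(A,P):
    v=p-a; th=(-(np.arctan2(v[1],v[0])-yaw))%(2*np.pi); print(np.hypot(*v[:2]).round(4),th.round(3),(th/.6283).round(2))
```

```text
[[0.5947, 0.0879, 0.071], [0.5832, 0.0085, 0.071], [0.5717, -0.0712, 0.071]] [[0.5913, 0.1067, 0.091], [0.568, -0.0027, 0.091], [0.5837, -0.0541, 0.091]] -0.14395667997002248
0.0191 4.388 6.98
0.0189 2.365 3.76
0.0209 5.181 8.25
```

>>> carry_out([
  [0.35,[0.16,-0.04,-1],0],
  [0.35,[0.16,-0.04,-2],0],
  [0.35,[0.16,-0.04,-2.6],0],
  [0.35,[0.16,-0.04,-2.6],0],
])

```text
time_s: 2.1
tool_pos: [0.5642, -0.0042, 0.1011]
orientation: [0.948, 0.317, -0.003, -0.002]
force: [-1.1, 0.3, 0.6]
opening: 0.35
```

Run:
```python
from h import *
snap("wrist","w2")
from bench import bot
s=bot.sense();print(s["time_s"],s["tool_pos"],s["force"],s["opening"])
```

```text
2.15 [ 0.56562973 -0.00438383  0.10377326] [ 0.36135836 -0.12135329  1.45075312] 0.34840924477188473
```

View pics/w2.png

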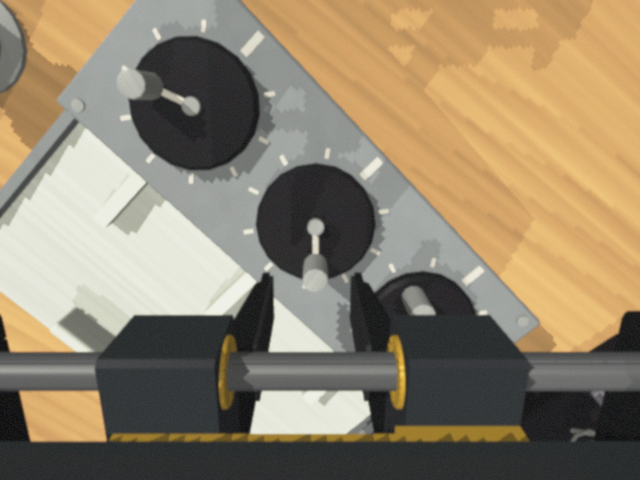

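Run:
```python
from h import *
w=load("w2.npz")
print(ray(w,[(316,283)],.091), ray(w,[(315.5,228)],.071), proj(w,[.5656,-.0044,.1038]),proj(w,[.5656,-.0044,.091]))
```

```text
[[ 0.56648088 -0.00463731  0.091     ]] [[0.58274893 0.00789878 0.071     ]] [[314.45471736 296.19932623]] [[314.43593886 284.11773928]]
```

>>> carry_out([
  [0.35,[0.02,0,-0.6],0],
  [0.35,[0.02,0,-0.6],0],
  [0,[0.02,0,-0.6],0],
  [0,[0.02,0,-0.6],0],
  [0,[0.02,0,-0.6],0],
])

```text
time_s: 2.65
tool_pos: [0.5672, -0.0045, 0.0754]
orientation: [0.948, 0.317, 0.0, -0.001]
force: [-0.3, 0.0, -0.2]
opening: 0.152
```

>>> carry_out([
  [0,[0,0,0],0],
  [0,[0,0,0],0],
])

```text
time_s: 2.85
tool_pos: [0.5671, -0.0044, 0.0755]
orientation: [0.948, 0.317, 0.0, -0.001]
force: [-0.3, -0.3, -3.3]
opening: 0.124
```

```bash
cat >> h.py <<'E'
def arc(axis,a0,a1,n,r=.020,start=None,sp=1.0):
    # world angles deg; returns unit shifts from start
    axis=np.array(axis);
    f=lambda a: axis+r*np.array([np.cos(np.radians(a)),np.sin(np.radians(a))])
    s=f(a0) if start is None else np.array(start)
    for a in np.linspace(a0,a1,n+1)[1:]:
        print(round(a,1),((f(a)-s)/.05).round(2), "spin",round((a-a0)/6*sp,2))
E
python3 -c "
from h import *
arc((.5827,.0079),-142.8,-224.25,12,start=(.5671,-.0044))"
```

```text
-149.6 [-0.03  0.04] spin -1.13
-156.4 [-0.05  0.09] spin -2.26
-163.2 [-0.07  0.13] spin -3.39
-170.0 [-0.08  0.18] spin -4.53
-176.7 [-0.09  0.22] spin -5.66
-183.5 [-0.09  0.27] spin -6.79
-190.3 [-0.08  0.32] spin -7.92
-197.1 [-0.07  0.36] spin -9.05
-203.9 [-0.05  0.41] spin -10.18
-210.7 [-0.03  0.45] spin -11.31
-217.5 [-0.01  0.49] spin -12.44
-224.2 [0.03 0.53] spin -13.57
```

>>> carry_out([
  [0,[-0.03,0.04,0],-1.1],
  [0,[-0.05,0.09,0],-2.3],
  [0,[-0.07,0.13,0],-3.4],
  [0,[-0.08,0.18,0],-4.5],
  [0,[-0.08,0.18,0],-4.5],
])

```text
time_s: 3.35
tool_pos: [0.563, 0.0047, 0.0756]
orientation: [0.996, 0.086, 0.0, -0.001]
force: [0.9, 1.1, -4.7]
opening: 0.118
```

>>> carry_out([
  [0,[-0.01,0.04,0],-1.1],
  [0,[-0.01,0.09,0],-2.3],
  [0,[0,0.14,0],-3.4],
  [0,[0.01,0.18,0],-4.5],
  [0,[0.03,0.23,0],-5.7],
])

```text
time_s: 3.85
tool_pos: [0.5643, 0.0164, 0.0756]
orientation: [0.977, -0.211, 0.0, -0.001]
force: [-1.3, 1.6, -4.5]
opening: 0.119
```

Run:
```python
from h import *
from bench import bot
s=bot.sense();p=s["tool_pos"];print(p,s["force"],s["opening"])
print((np.array([.5827,.0079])+.02*np.array([np.cos(np.radians(135.75)),np.sin(np.radians(135.75))])-p[:2])/.05, s["orientation"])
```

```text
[0.56425891 0.01636913 0.07556748] [-1.27881372  1.57043645 -4.49526473] 0.11940451451634346
[0.08230103 0.10973365] [ 9.77436864e-01 -2.11225708e-01  9.64595583e-05 -9.31421749e-04]
```

>>> carry_out([
  [0,[0.03,0.04,0],-1.1],
  [0,[0.05,0.08,0],-2.3],
  [0,[0.08,0.11,0],-3.4],
  [0,[0.08,0.11,0],-3.4],
  [0,[0.08,0.11,0],-3.4],
])

```text
time_s: 4.35
tool_pos: [0.5681, 0.0223, 0.0756]
orientation: [0.926, -0.378, -0.0, -0.001]
force: [-0.6, 7.1, -2.5]
opening: 0.124
```

>>> carry_out([
  [0.35,[0,0,0],0],
  [0.35,[0,0,0],0],
  [0.35,[0,0,0],0],
  [0.35,[0,0,0.7],0],
  [0.35,[0,0,0.7],0],
])

```text
time_s: 4.85
tool_pos: [0.5697, 0.022, 0.1138]
orientation: [0.926, -0.378, 0.003, -0.002]
force: [0.8, 0.8, 0.8]
opening: 0.347
```

Run:
```python
from h import *
snap("wrist","w3")
from bench import bot
s=bot.sense();print(s["time_s"],s["tool_pos"],s["force"],s["opening"])
```

```text
4.9 [0.56903495 0.02206742 0.11227095] [0.07967055 0.627761   0.27540719] 0.34922004128328604
```

View pics/w3.png

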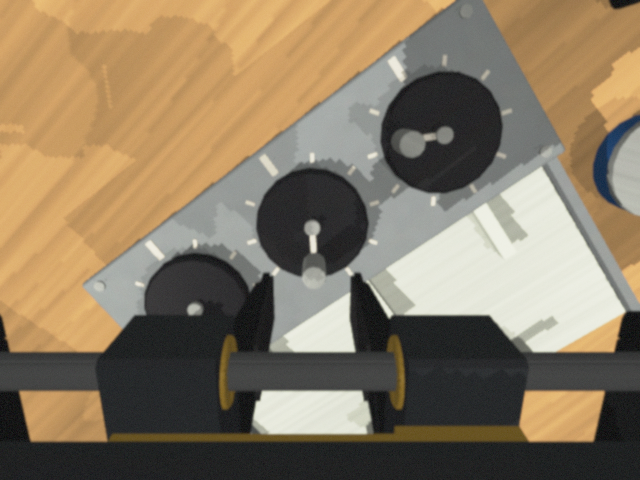

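```bash
cat >> h.py <<'E'
YAW=-.144
def ang(d,hub,peg,yaw=YAW):
    a=ray(d,hub,.071)[0];p=ray(d,peg,.091)[0];v=p-a
    th=(-(np.arctan2(v[1],v[0])-yaw))%(2*np.pi)
    print("axis",a.round(4),"peg",p.round(4),"r",np.hypot(*v[:2]).round(4),"th",th.round(3),"digit",(th/.6283).round(2))
E
python3 - <<'E'
from h import *
w=load("w3.npz")
ang(w,(312,228),(314,277.5))
ang(w,(445,135),(412,144.5))
A=ray(w,(268,165),.06)[0]; B=ray(w,(153,250),.06)[0]; C=ray(w,(397,68),.06)[0]; d=B-C; print("yaw ticks",np.arctan2(-d[0],d[1]))
a=cv2.resize(w["img"][140:300,230:390][:,:,::-1],None,fx=3.75,fy=3.75,interpolation=cv2.INTER_CUBIC); cv2.imwrite("pics/w3c.png",a)
E
```

```text
axis [0.5828 0.0089 0.071 ] peg [0.5681 0.0218 0.091 ] r 0.0196 th 3.717 digit 5.92
axis [ 0.5712 -0.0711  0.071 ] peg [ 0.5834 -0.0544  0.091 ] r 0.0206 th 5.202 digit 8.28
yaw ticks -0.14480422996687894
```

View pics/w3c.png

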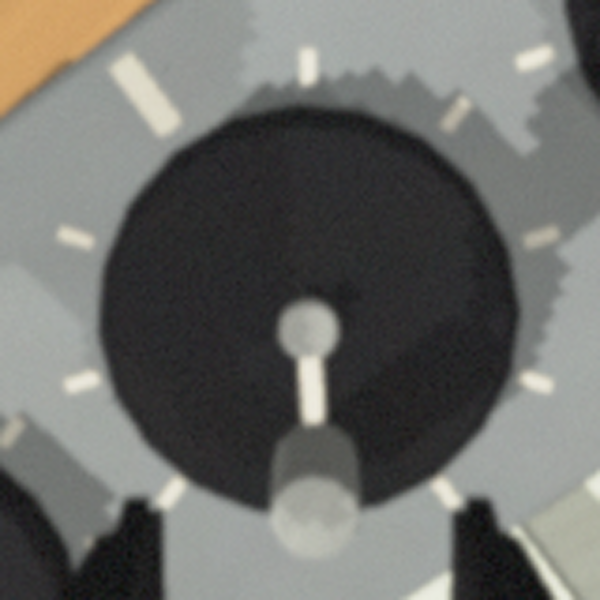

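>>> carry_out([
  [0.35,[-0.01,0,-0.73],0],
  [0.35,[-0.01,0,-0.73],0],
  [0.35,[-0.01,0,-0.73],0],
  [0,[-0.01,0,-0.73],0],
  [0,[-0.01,0,-0.73],0],
])

```text
time_s: 5.4
tool_pos: [0.5689, 0.022, 0.0766]
orientation: [0.926, -0.378, 0.002, -0.002]
force: [0.1, 0.9, -0.2]
opening: 0.234
```

>>> carry_out([
  [0,[-0.01,0,0],0],
  [0,[-0.01,0,0],0],
  [0,[-0.01,0,0],0],
])

```text
time_s: 5.7
tool_pos: [0.5686, 0.022, 0.0772]
orientation: [0.926, -0.378, 0.003, -0.002]
force: [-1.4, 0.2, 5.8]
opening: 0.12
```

Nudge about 4° clockwise, then release and look.

>>> carry_out([
  [0,[0.015,0.02,0],-0.4],
  [0,[0.02,0.03,0],-0.7],
  [0,[0.02,0.03,0],-0.7],
  [0,[0.02,0.03,0],-0.7],
])

```text
time_s: 6.1
tool_pos: [0.5697, 0.0233, 0.0773]
orientation: [0.912, -0.411, 0.003, -0.002]
force: [-0.9, -3.9, 0.4]
opening: 0.123
```

>>> carry_out([
  [0.35,[0,0,0],0],
  [0.35,[0,0,0],0],
  [0.35,[0,0,0],0],
  [0.35,[0,0,0.7],0],
  [0.35,[0,0,0.7],0],
])

```text
time_s: 6.6
tool_pos: [0.5712, 0.0233, 0.1153]
orientation: [0.912, -0.411, 0.005, -0.003]
force: [0.6, -0.3, -0.9]
opening: 0.349
```

Run:
```python
from h import *
w=snap("wrist","w4")
from bench import bot
s=bot.sense();print(s["time_s"],s["tool_pos"],s["force"],s["opening"],s["joint_positions"])
a=cv2.resize(w["img"][140:300,230:390][:,:,::-1],None,fx=3.75,fy=3.75,interpolation=cv2.INTER_CUBIC); cv2.imwrite("pics/w4c.png",a)
```

```text
6.65 [0.57051688 0.02334887 0.11378093] [0.9792275  0.50328    0.16284529] 0.35074301984620376 [-7.54191319e-02  5.33634154e-01  1.80424976e+00  1.90654909e-03
  7.93885783e-01  2.34071971e+00]
```

View pics/w4c.png

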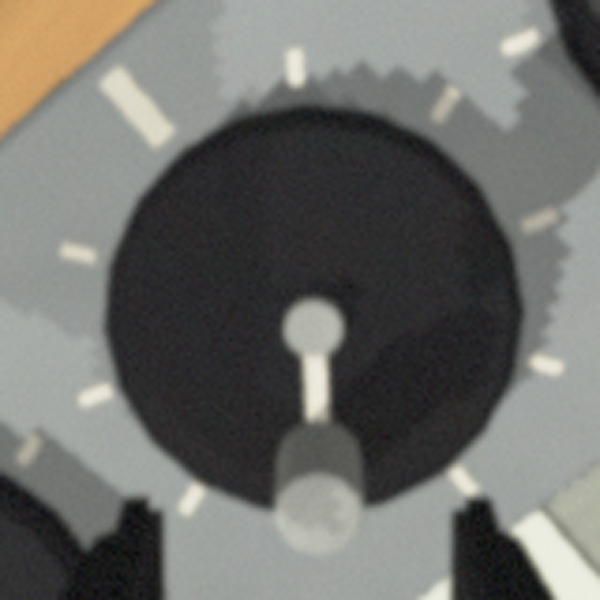

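>>> carry_out([
  [0.35,[0.26,-1,0.2],17.1],
  [0.35,[0.26,-1.55,0.2],17.1],
  [0.35,[0.26,-1.55,0],17.1],
  [0.35,[0.26,-1.55,0],17.1],
  [0.35,[0.26,-1.55,0],17.1],
])

```text
time_s: 7.15
tool_pos: [0.583, -0.0544, 0.1125]
orientation: [0.999, -0.049, 0.001, -0.004]
force: [-0.3, 0.7, -0.7]
opening: 0.349
```

Run:
```python
from bench import bot
import math
s=bot.sense();o=s["orientation"];print(s["tool_pos"],math.degrees(2*math.atan2(o[1],o[0])))
```

```text
[ 0.58295114 -0.05436386  0.11253781] -5.654661521590601
```

>>> carry_out([
  [0.35,[0,0,0],10],
  [0.35,[0,0,0],10],
  [0.35,[0,0,0],10],
  [0.35,[0,0,0],10],
  [0.35,[0,0,0],10],
])

```text
time_s: 7.65
tool_pos: [0.5826, -0.0542, 0.1116]
orientation: [0.947, 0.32, -0.0, -0.004]
force: [-0.1, 0.9, -0.0]
opening: 0.349
```

>>> carry_out([
  [0.35,[0,0,0],2.9],
  [0.35,[0,0,0],2.9],
  [0.35,[0,0,0],2.9],
])

```text
time_s: 7.95
tool_pos: [0.5822, -0.054, 0.1107]
orientation: [0.887, 0.461, -0.001, -0.004]
force: [-1.0, 0.1, 0.2]
opening: 0.351
```

Run:
```python
from h import *
w=snap("wrist","w5")
from bench import bot
s=bot.sense();o=s["orientation"];print(s["time_s"],s["tool_pos"],np.degrees(2*np.arctan2(o[1],o[0])),s["joint_positions"][5])
print(proj(w,[*s["tool_pos"][:2],.091]))
```

```text
8.0 [ 0.58229424 -0.05402495  0.11085156] 54.65973173565412 0.4041058700720654
[[312.82241434 278.25715793]]
```

View pics/w5.png

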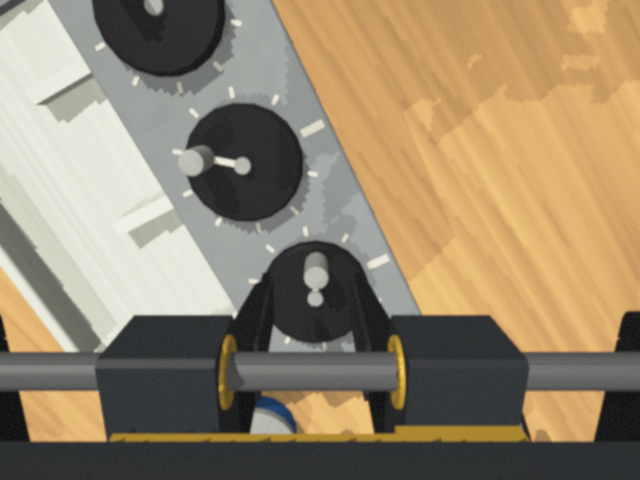

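Run:
```python
from h import *
w=load("w5.npz")
ang(w,(315.5,298.5),(316.5,277.5))
ang(w,(242.5,166),(191,162))
```

```text
axis [ 0.5718 -0.0714  0.071 ] peg [ 0.584  -0.0547  0.091 ] r 0.0206 th 5.201 digit 8.28
axis [0.5832 0.0081 0.071 ] peg [0.5697 0.023  0.091 ] r 0.0201 th 3.835 digit 6.1
```

>>> carry_out([
  [0.35,[0.02,-0.02,-0.7],0],
  [0.35,[0.02,-0.02,-0.7],0],
  [0.35,[0.02,-0.02,-0.7],0],
  [0,[0.02,-0.02,-0.7],0],
  [0,[0.02,-0.02,-0.7],0],
])

```text
time_s: 8.5
tool_pos: [0.5837, -0.0551, 0.077]
orientation: [0.889, 0.459, -0.001, -0.004]
force: [0.3, -0.1, -0.2]
opening: 0.236
```

>>> carry_out([
  [0,[0,0,0],0],
  [0,[0,0,0],0],
  [0,[0,0,0],0],
])

```text
time_s: 8.8
tool_pos: [0.584, -0.055, 0.0777]
orientation: [0.889, 0.459, -0.0, -0.004]
force: [-0.7, 1.9, 6.4]
opening: 0.12
```

```bash
python3 -c "
from h import *
arc((.5716,-.0711),53,207.75,20,start=(.584,-.055))"
```

```text
60.7 [-0.05  0.03] spin 1.29
68.5 [-0.1   0.05] spin 2.58
76.2 [-0.15  0.07] spin 3.87
84.0 [-0.21  0.08] spin 5.16
91.7 [-0.26  0.08] spin 6.45
99.4 [-0.31  0.07] spin 7.74
107.2 [-0.37  0.06] spin 9.03
114.9 [-0.42  0.04] spin 10.32
122.6 [-0.46  0.01] spin 11.61
130.4 [-0.51 -0.02] spin 12.9
138.1 [-0.55 -0.05] spin 14.19
145.8 [-0.58 -0.1 ] spin 15.48
153.6 [-0.61 -0.14] spin 16.76
161.3 [-0.63 -0.19] spin 18.05
169.1 [-0.64 -0.25] spin 19.34
176.8 [-0.65 -0.3 ] spin 20.63
184.5 [-0.65 -0.35] spin 21.92
192.3 [-0.64 -0.41] spin 23.21
200.0 [-0.62 -0.46] spin 24.5
207.8 [-0.6  -0.51] spin 25.79
```

>>> carry_out([
  [0,[-0.05,0.03,0],1.3],
  [0,[-0.1,0.05,0],2.6],
  [0,[-0.15,0.07,0],3.9],
  [0,[-0.21,0.08,0],5.2],
  [0,[-0.26,0.08,0],6.5],
])

```text
time_s: 9.3
tool_pos: [0.5714, -0.0512, 0.0779]
orientation: [0.682, 0.731, -0.001, -0.003]
force: [2.5, 0.0, -0.4]
opening: 0.119
```

```bash
cat >> h.py <<'E'
def cur(axis,a1,n,r=.020,off=90):
    # off: yaw_x minus dial angle when radial
    from bench import bot
    s=bot.sense();o=s["orientation"];p=s["tool_pos"];v=p[:2]-axis
    yx=np.degrees(2*np.arctan2(o[1],o[0])); a0=np.degrees(np.arctan2(v[1],v[0]))
    while a0<a1-180:a0+=360
    while a0>a1+180:a0-=360
    print("t",s["time_s"],"z",p[2].round(4),"r",np.hypot(*v).round(4),"ang",a0.round(1),"yawx",yx.round(1),"F",s["force"].round(1),"open",s["opening"].round(3))
    arc(axis,a0,a1,n,r,start=p[:2])
E
python3 -c "
from h import *
cur((.5716,-.0711),207.75,15)"
```

```text
Traceback (most recent call last):
  File "h.py", line 35, in cur
    print("t",s["time_s"],"z",p[2].round(4),"r",np.hypot(*v).round(4),"ang",a0.round(1),"yawx",yx.round(1),"F",s["force"].round(1),"open",s["opening"].round(3))
                                                                                                                                          ^^^^^^^^^^^^^^^^^^
AttributeError: 'float' object has no attribute 'round'
```

>>> carry_out([
  [0,[-0.05,-0.01,0],1.3],
  [0,[-0.11,-0.02,0],2.6],
  [0,[-0.16,-0.04,0],3.9],
  [0,[-0.2,-0.07,0],5.2],
  [0,[-0.25,-0.1,0],6.5],
])

```text
time_s: 9.8
tool_pos: [0.5592, -0.0561, 0.0779]
orientation: [0.397, 0.918, -0.002, -0.002]
force: [3.4, 0.4, -2.5]
opening: 0.118
```

```bash
sed -i 's/s\["opening"\].round(3)/round(float(s["opening"]),3)/' h.py
python3 -c "
from h import *
cur((.5716,-.0711),207.75,10)"
```

```text
t 9.8 z 0.0779 r 0.0194 ang 129.6 yawx 133.2 F [ 3.4  0.4 -2.5] open 0.118
137.4 [-0.05 -0.03] spin 1.3
145.2 [-0.08 -0.07] spin 2.61
153.0 [-0.11 -0.12] spin 3.91
160.8 [-0.13 -0.17] spin 5.21
168.7 [-0.14 -0.22] spin 6.51
176.5 [-0.15 -0.28] spin 7.82
184.3 [-0.15 -0.33] spin 9.12
192.1 [-0.14 -0.38] spin 10.42
199.9 [-0.13 -0.44] spin 11.73
207.8 [-0.11 -0.49] spin 13.03
```

>>> carry_out([
  [0,[-0.05,-0.03,0],1.3],
  [0,[-0.08,-0.07,0],2.6],
  [0,[-0.11,-0.12,0],3.9],
  [0,[-0.13,-0.17,0],5.2],
  [0,[-0.14,-0.22,0],6.5],
])

```text
time_s: 10.3
tool_pos: [0.553, -0.0674, 0.0779]
orientation: [0.065, 0.998, -0.002, -0.0]
force: [3.7, -0.3, -5.6]
opening: 0.118
```

```bash
python3 -c "
from h import *
cur((.5716,-.0711),207.75,5)"
```

```text
t 10.3 z 0.0779 r 0.019 ang 168.8 yawx 172.5 F [ 3.7 -0.3 -5.6] open 0.118
176.6 [-0.03 -0.05] spin 1.3
184.4 [-0.03 -0.1 ] spin 2.6
192.2 [-0.02 -0.16] spin 3.9
200.0 [-0.   -0.21] spin 5.2
207.8 [ 0.02 -0.26] spin 6.5
```

>>> carry_out([
  [0,[-0.03,-0.05,0],1.2],
  [0,[-0.03,-0.1,0],2.4],
  [0,[-0.02,-0.16,0],3.6],
  [0,[0,-0.21,0],4.8],
  [0,[0.02,-0.26,0],6],
])

```text
time_s: 10.8
tool_pos: [0.5549, -0.08, 0.0779]
orientation: [-0.249, 0.969, -0.002, 0.001]
force: [7.1, 7.8, -4.5]
opening: 0.12
```

```bash
python3 -c "
from h import *
cur((.5716,-.0711),207.75,1)"
```

```text
t 10.8 z 0.0779 r 0.0189 ang 207.9 yawx 208.8 F [ 7.1  7.8 -4.5] open 0.12
207.8 [-0.02 -0.01] spin -0.03
```

>>> carry_out([
  [0.35,[0,0,0],0],
  [0.35,[0,0,0],0],
  [0.35,[0,0,0],0],
  [0.35,[0,0,0.7],0],
  [0.35,[0,0,0.7],0],
])

```text
time_s: 11.3
tool_pos: [0.5562, -0.0803, 0.1159]
orientation: [-0.248, 0.969, -0.003, 0.003]
force: [0.5, 0.4, -0.3]
opening: 0.346
```

Run:
```python
from h import *
w=snap("wrist","w6")
a=cv2.resize(w["img"][140:300,230:390][:,:,::-1],None,fx=3.75,fy=3.75,interpolation=cv2.INTER_CUBIC); cv2.imwrite("pics/w6c.png",a)
from bench import bot
s=bot.sense();print(s["tool_pos"],s["joint_positions"][5])
```

```text
[ 0.55556109 -0.08017024  0.11443907] -2.329551710216201
```

View pics/w6c.png

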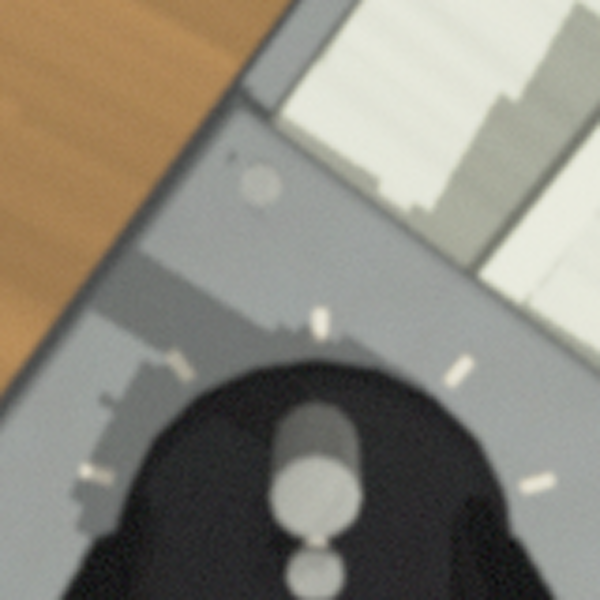

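>>> carry_out([
  [0.35,[0.71,3.74,0.1],-18.5],
  [0.35,[0.71,3.74,0.1],-18.5],
  [0.35,[0.71,3.74,0.1],-18.5],
  [0.35,[0.71,3.74,0.1],-18.5],
  [0.35,[0.71,3.74,0.1],-18.5],
])

```text
time_s: 11.85
tool_pos: [0.5911, 0.1111, 0.1187]
orientation: [0.102, 0.995, -0.003, 0.001]
force: [0.3, -1.8, -0.0]
opening: 0.351
```

>>> carry_out([
  [0.35,[0,0,0],-7],
  [0.35,[0,0,0],-7],
  [0.35,[0,0,0],-7],
  [0.35,[0,0,0],-7],
  [0.35,[0,0,0],-7],
])

```text
time_s: 12.35
tool_pos: [0.5906, 0.1111, 0.1178]
orientation: [0.455, 0.89, -0.003, -0.001]
force: [-0.5, 0.7, -1.0]
opening: 0.348
```

```bash
python3 -c "
from h import *
cur((.5945,.0875),100.3,1)"
```

```text
t 12.35 z 0.1178 r 0.0239 ang 99.3 yawx 125.9 F [-0.5  0.7 -1. ] open 0.348
100.3 [ 0.01 -0.08] spin 0.16
```

>>> carry_out([
  [0.35,[0,-0.08,0],-4.6],
  [0.35,[0,-0.08,0],-4.6],
  [0.35,[0,-0.08,0],-4.6],
  [0.35,[0,-0.08,0],-4.6],
  [0.35,[0,-0.08,0],-4.6],
])

```text
time_s: 12.85
tool_pos: [0.5903, 0.107, 0.117]
orientation: [0.655, 0.756, -0.003, -0.002]
force: [-0.2, 0.1, 0.9]
opening: 0.352
```

Run:
```python
from h import *
w=snap("wrist","w7")
cur((.5945,.0875),100.3,1)
from bench import bot
print(proj(w,[*bot.sense()["tool_pos"][:2],.091]))
```

```text
t 12.9 z 0.1171 r 0.0199 ang 102.1 yawx 98.3 F [-0.2 -0.4  0.3] open 0.352
100.3 [0.01 0.  ] spin -0.3
[[312.83952038 273.82915606]]
```

View pics/w7.png

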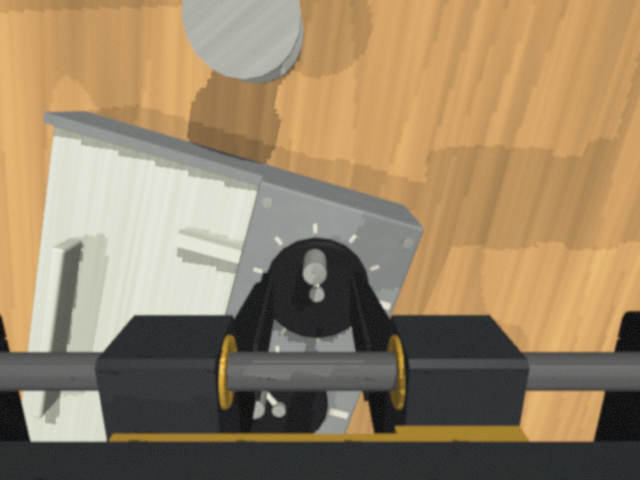

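>>> carry_out([
  [0.35,[0.01,0,-0.8],0],
  [0.35,[0.01,0,-0.8],0],
  [0.35,[0.01,0,-0.8],0],
  [0,[0.01,0,-0.8],0],
  [0,[0.01,0,-0.8],0],
])

```text
time_s: 13.4
tool_pos: [0.5914, 0.1071, 0.0784]
orientation: [0.654, 0.757, -0.003, -0.002]
force: [0.1, -0.8, -0.2]
opening: 0.238
```

>>> carry_out([
  [0,[0,0,0],0],
  [0,[0,0,0],0],
  [0,[0,0,0],0],
])

```text
time_s: 13.7
tool_pos: [0.5917, 0.1072, 0.0793]
orientation: [0.654, 0.757, -0.002, -0.001]
force: [-1.5, -0.5, 6.3]
opening: 0.121
```

```bash
python3 -c "
from h import *
ang(load('w7.npz'),(316.5,294),(315,273.5))
cur((.5945,.0875),243.75,18)"
```

```text
axis [0.5952 0.0872 0.071 ] peg [0.5914 0.1073 0.091 ] r 0.0205 th 4.382 digit 6.98
t 13.7 z 0.0793 r 0.0199 ang 98.2 yawx 98.3 F [-1.5 -0.5  6.3] open 0.121
106.3 [-0.06 -0.01] spin 1.35
114.4 [-0.11 -0.03] spin 2.7
122.5 [-0.16 -0.06] spin 4.04
130.5 [-0.2  -0.09] spin 5.39
138.6 [-0.24 -0.13] spin 6.74
146.7 [-0.28 -0.17] spin 8.09
154.8 [-0.31 -0.22] spin 9.43
162.9 [-0.33 -0.28] spin 10.78
171.0 [-0.34 -0.33] spin 12.13
179.1 [-0.34 -0.39] spin 13.48
187.1 [-0.34 -0.44] spin 14.83
195.2 [-0.33 -0.5 ] spin 16.17
203.3 [-0.31 -0.55] spin 17.52
211.4 [-0.28 -0.6 ] spin 18.87
219.5 [-0.25 -0.65] spin 20.22
227.6 [-0.21 -0.69] spin 21.56
235.7 [-0.17 -0.72] spin 22.91
243.8 [-0.12 -0.75] spin 24.26
```

>>> carry_out([
  [0,[-0.06,-0.01,0],1.25],
  [0,[-0.11,-0.03,0],2.5],
  [0,[-0.16,-0.06,0],3.75],
  [0,[-0.2,-0.09,0],5],
  [0,[-0.24,-0.13,0],6.25],
])

```text
time_s: 14.2
tool_pos: [0.5803, 0.1007, 0.0795]
orientation: [0.374, 0.928, -0.002, 0.0]
force: [3.5, 0.8, -3.7]
opening: 0.12
```

```bash
python3 -c "
from h import *
cur((.595,.0875),243.75,13)"
```

```text
t 14.2 z 0.0795 r 0.0197 ang 138.0 yawx 136.1 F [ 3.5  0.8 -3.7] open 0.12
146.1 [-0.04 -0.04] spin 1.36
154.3 [-0.07 -0.09] spin 2.71
162.4 [-0.09 -0.14] spin 4.07
170.5 [-0.1 -0.2] spin 5.42
178.7 [-0.11 -0.25] spin 6.78
186.8 [-0.1  -0.31] spin 8.13
194.9 [-0.09 -0.37] spin 9.49
203.1 [-0.07 -0.42] spin 10.85
211.2 [-0.05 -0.47] spin 12.2
219.3 [-0.02 -0.52] spin 13.56
227.5 [ 0.02 -0.56] spin 14.91
235.6 [ 0.07 -0.59] spin 16.27
243.8 [ 0.12 -0.62] spin 17.62
```

>>> carry_out([
  [0,[-0.04,-0.04,0],1.25],
  [0,[-0.07,-0.09,0],2.5],
  [0,[-0.09,-0.14,0],3.75],
  [0,[-0.1,-0.2,0],5],
  [0,[-0.11,-0.25,0],6.25],
])

```text
time_s: 14.7
tool_pos: [0.5754, 0.0885, 0.0795]
orientation: [0.053, 0.999, -0.001, 0.002]
force: [4.1, 4.4, -5.8]
opening: 0.121
```

```bash
python3 -c "
from h import *
cur((.595,.0875),243.75,8)"
```

```text
t 14.7 z 0.0795 r 0.0196 ang 177.0 yawx 173.9 F [ 4.1  4.4 -5.8] open 0.121
185.4 [-0.01 -0.06] spin 1.39
193.7 [ 0.   -0.12] spin 2.78
202.1 [ 0.02 -0.17] spin 4.17
210.4 [ 0.05 -0.22] spin 5.56
218.7 [ 0.08 -0.27] spin 6.95
227.1 [ 0.12 -0.31] spin 8.34
235.4 [ 0.16 -0.35] spin 9.73
243.8 [ 0.21 -0.38] spin 11.12
```

>>> carry_out([
  [0,[-0.01,-0.06,0],1.2],
  [0,[0,-0.12,0],2.4],
  [0,[0.02,-0.17,0],3.6],
  [0,[0.05,-0.22,0],4.8],
  [0,[0.08,-0.27,0],6],
])

```text
time_s: 15.2
tool_pos: [0.5791, 0.0758, 0.0795]
orientation: [-0.261, 0.965, -0.0, 0.002]
force: [-0.8, 5.8, -1.3]
opening: 0.124
```

```bash
python3 -c "
from h import *
cur((.595,.0875),243.75,3)"
```

```text
t 15.2 z 0.0795 r 0.0197 ang 216.5 yawx 210.2 F [-0.8  5.8 -1.3] open 0.124
225.6 [ 0.04 -0.05] spin 1.52
234.7 [ 0.09 -0.09] spin 3.03
243.8 [ 0.14 -0.12] spin 4.55
```

>>> carry_out([
  [0,[0.04,-0.05,0],1.2],
  [0,[0.09,-0.09,0],2.4],
  [0,[0.13,-0.115,0],3.6],
  [0,[0.14,-0.12,0],4],
  [0,[0.14,-0.12,0],4],
])

```text
time_s: 15.7
tool_pos: [0.5856, 0.07, 0.0794]
orientation: [-0.456, 0.89, 0.001, 0.002]
force: [-3.5, 2.4, 0.8]
opening: 0.124
```

```bash
python3 -c "
from h import *
cur((.595,.0875),243.75,1)"
```

```text
t 15.7 z 0.0794 r 0.0198 ang 241.6 yawx 234.3 F [-3.5  2.4  0.8] open 0.124
243.8 [ 0.01 -0.01] spin 0.35
```

>>> carry_out([
  [0.35,[0,0,0],0],
  [0.35,[0,0,0],0],
  [0.35,[0,0,0],0],
  [0.35,[0,0,0.7],0],
  [0.35,[0,0,0.7],0],
])

```text
time_s: 16.2
tool_pos: [0.5873, 0.07, 0.1177]
orientation: [-0.456, 0.89, -0.001, 0.004]
force: [1.9, 0.0, 0.7]
opening: 0.35
```

Run:
```python
from h import *
w=snap("wrist","w8")
a=cv2.resize(w["img"][140:300,230:390][:,:,::-1],None,fx=3.75,fy=3.75,interpolation=cv2.INTER_CUBIC); cv2.imwrite("pics/w8c.png",a)
from bench import bot
s=bot.sense();print(s["tool_pos"],s["joint_positions"][5])
```

```text
[0.58664379 0.06998241 0.11618042] -2.5137662955975064
```

View pics/w8c.png

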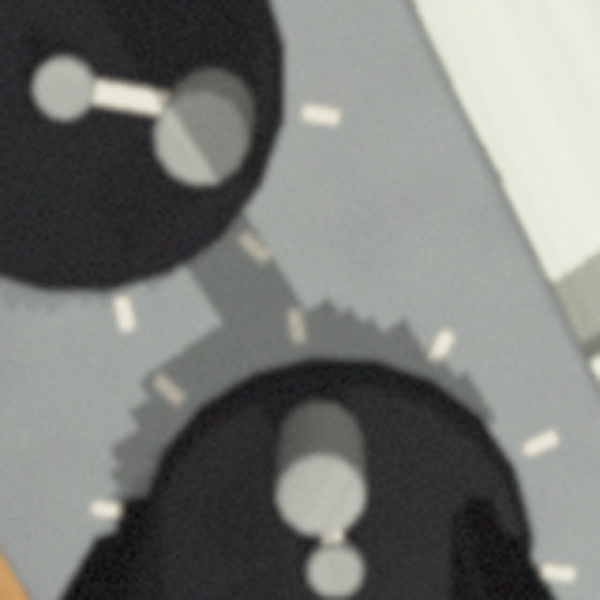

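>>> carry_out([
  [0.35,[-0.01,-0.01,-0.78],0],
  [0.35,[-0.01,-0.01,-0.78],0],
  [0.35,[-0.01,-0.01,-0.78],0],
  [0,[-0.01,-0.01,-0.78],0],
  [0,[-0.01,-0.01,-0.78],0],
])

```text
time_s: 16.75
tool_pos: [0.5866, 0.0695, 0.0781]
orientation: [-0.456, 0.89, -0.001, 0.004]
force: [-0.7, -0.3, -0.1]
opening: 0.233
```

>>> carry_out([
  [0,[0,0,0],0],
  [0,[0,0,0],0],
  [0,[0,0,0],0],
])

```text
time_s: 17.05
tool_pos: [0.5865, 0.0695, 0.0787]
orientation: [-0.456, 0.89, -0.001, 0.004]
force: [-3.5, 0.2, 5.5]
opening: 0.12
```

```bash
python3 -c "
from h import *
cur((.595,.0875),243.75,1)"
```

```text
t 17.05 z 0.0787 r 0.0198 ang 244.8 yawx 234.2 F [-3.5  0.2  5.5] open 0.12
243.8 [-0.01  0.  ] spin -0.17
```

>>> carry_out([
  [0.35,[0,0,0],0],
  [0.35,[0,0,0],0],
  [0.35,[0,0,0],0],
  [0.35,[0,0,0.7],0],
  [0.35,[0,0,0.7],0],
])

```text
time_s: 17.55
tool_pos: [0.5882, 0.0696, 0.1168]
orientation: [-0.456, 0.89, -0.002, 0.006]
force: [0.8, 1.0, -0.4]
opening: 0.347
```

>>> carry_out([
  [0.35,[-1,0,1],-10.4],
  [0.35,[-2,-0.5,2],-10.4],
  [0.35,[-2.8,-0.8,2.2],-10.4],
  [0.1,[-2.8,-0.8,2.2],-10.4],
  [0,[-2.8,-0.8,2.2],-10.4],
])

```text
time_s: 18.05
tool_pos: [0.4459, 0.0289, 0.2288]
orientation: [-0.095, 0.995, -0.004, 0.006]
force: [0.8, 0.9, -0.1]
opening: 0.235
```

>>> carry_out([
  [0,[0,0,0],-3.2],
  [0,[0,0,0],-3.2],
  [0,[0,0,0],-3.2],
  [0,[0,0,0],-3.2],
])

```text
time_s: 18.45
tool_pos: [0.4459, 0.0289, 0.2286]
orientation: [0.073, 0.997, -0.005, 0.005]
force: [-0.3, 0.6, -0.1]
opening: 0.007
```

Run:
```python
from h import *
w=snap("wrist","w9"); snap("top","t9")
cur((.5218,.0171),180,1)
from bench import bot
s=bot.sense();print(s["tool_pos"],s["joint_positions"])
```

```text
t 18.55 z 0.2286 r 0.0768 ang 171.2 yawx 171.8 F [ 0.  -0.5  0.5] open 0.007
180.0 [ 1.12 -0.24] spin 1.47
[0.44586816 0.02885812 0.22862108] [-0.07754449  0.21665509  1.95949044 -0.01166033  0.95550631 -1.49785865]
```

View pics/w9.png

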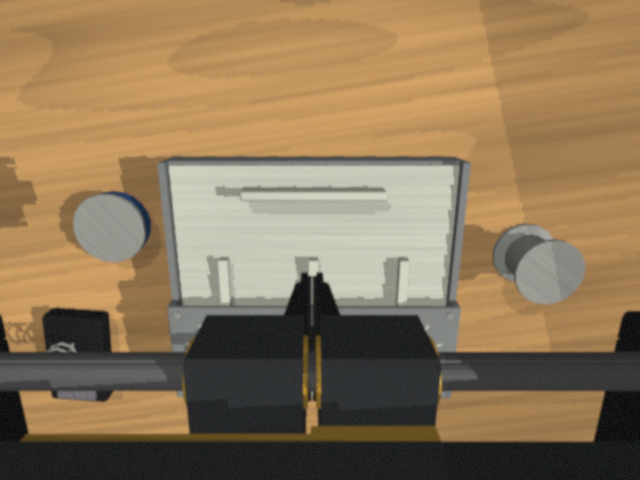

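View pics/t9.png

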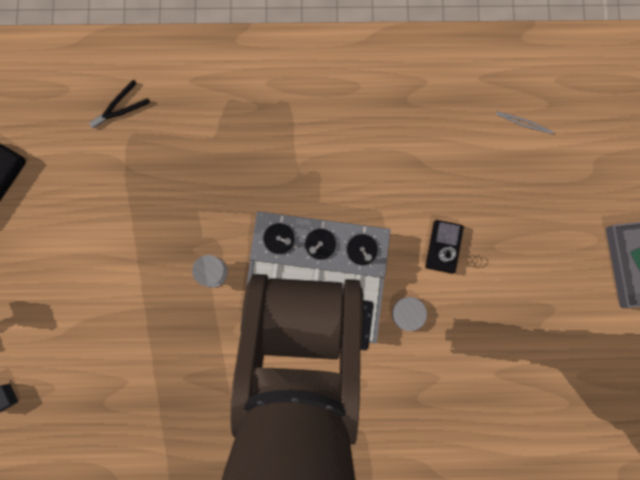

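Run:
```python
from h import *
w=load("w9.npz")
b=ray(w,[(241,192),(386,193),(313.5,192.5)],.061); print(b)
u=np.array([np.cos(YAW),np.sin(YAW)]); print(u)
bc=b[2,:2]; s=bc-u*.024; p=np.array([.44587,.02886]); print("start",s,(s-p)/.05,"push .062:",u*.062/.05, "rimz",w["z_map"][160:175:3,313])
t=load("t9.npz"); a=cv2.resize(t["img"][205:275,245:400][:,:,::-1],None,fx=5,fy=5,interpolation=cv2.INTER_CUBIC); cv2.imwrite("pics/t9c.png",a)
# front rim height
V=w["view"];R=V[:3,:3]
for v in (157,161,165,175,193):
    z=w["z_map"][v,340]; K=w["mtx"]; q=np.array([(340-K[0,2])/K[0,0]*z,-(v-K[1,2])/K[1,1]*z,-z]); print(v,(R.T@(q-V[:3,3])).round(4))
```

```text
[[ 0.42603604 -0.02743621  0.061     ]
 [ 0.44359317  0.08839015  0.061     ]
 [ 0.43482554  0.03054911  0.061     ]]
[ 0.9896499  -0.14350285]
start [0.41107394 0.03399318] [-0.69592119  0.10266367] push .062: [ 1.22716588 -0.17794354] rimz [0.37029427 0.3636319  0.35838053 0.360376   0.3597284 ]
157 [0.4169 0.0573 0.0073]
161 [0.4166 0.0559 0.0341]
165 [0.4197 0.0554 0.0359]
175 [0.4274 0.0542 0.0406]
193 [0.4382 0.0517 0.0613]
```

View pics/t9c.png

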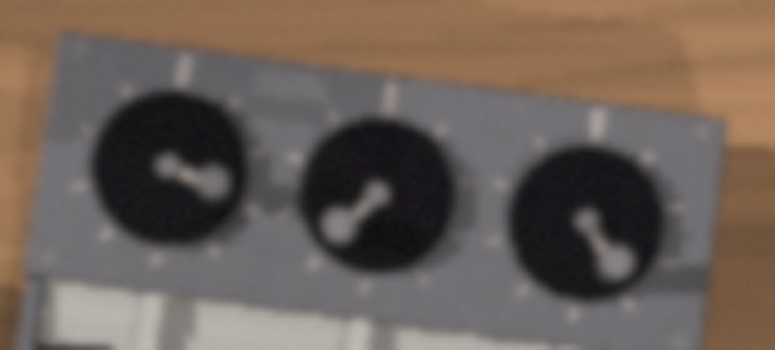

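>>> carry_out([
  [0,[-0.7,0.1,-0.8],0],
  [0,[-0.7,0.1,-1.6],0],
  [0,[-0.7,0.1,-2.4],0],
  [0,[-0.7,0.1,-2.8],0],
  [0,[-0.7,0.1,-2.8],0],
])

```text
time_s: 19.05
tool_pos: [0.4098, 0.0339, 0.0867]
orientation: [0.071, 0.997, -0.005, 0.003]
force: [0.4, -0.2, 0.0]
opening: 0.004
```

Run:
```python
from h import *
w=snap("wrist","w10"); cur((.5218,.0171),180,1)
from bench import bot
s=bot.sense();print(s["tool_pos"],s["joint_positions"])
```

```text
t 19.1 z 0.088 r 0.1126 ang 171.4 yawx 171.8 F [ 0.  -0.6  0.6] open 0.004
180.0 [ 1.83 -0.34] spin 1.43
[0.41048723 0.0338729  0.08800006] [-0.0719596   0.40760994  2.19917428 -0.01900913  0.52761341 -1.48352801]
```

View pics/w10.png

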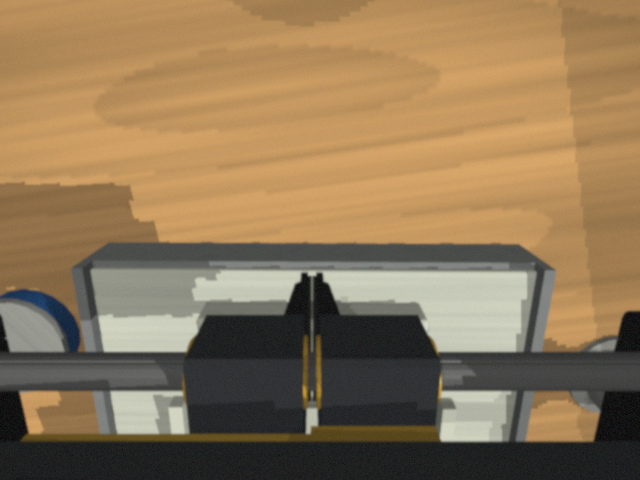

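>>> carry_out([
  [0,[0,0,-0.4],0],
  [0,[0,0,-0.8],0],
  [0,[0,0,-0.8],0],
])

```text
time_s: 19.4
tool_pos: [0.4105, 0.0339, 0.0478]
orientation: [0.071, 0.997, -0.005, 0.003]
force: [-1.1, 0.7, 1.2]
opening: 0.006
```

>>> carry_out([
  [0,[0.1,-0.015,0],0],
  [0,[0.2,-0.03,0],0],
  [0,[0.3,-0.045,0],0],
  [0,[0.4,-0.06,0],0],
])

```text
time_s: 19.8
tool_pos: [0.4309, 0.0308, 0.0485]
orientation: [0.071, 0.997, -0.005, 0.003]
force: [-2.3, 0.1, 1.9]
opening: 0.005
```

>>> carry_out([
  [0,[0.15,-0.022,0],0],
  [0,[0.3,-0.044,0],0],
  [0,[0.45,-0.065,0],0],
  [0,[0.6,-0.087,0],0],
])

```text
time_s: 20.2
tool_pos: [0.4616, 0.0264, 0.0485]
orientation: [0.071, 0.997, -0.005, 0.003]
force: [-2.7, 0.2, 2.0]
opening: 0.003
```

>>> carry_out([
  [0,[0.06,-0.009,0],0],
  [0,[0.12,-0.018,0],0],
  [0,[0.12,-0.018,0],0],
])

```text
time_s: 20.5
tool_pos: [0.4682, 0.0254, 0.0485]
orientation: [0.071, 0.997, -0.005, 0.004]
force: [0.1, -0.3, -0.7]
opening: 0.004
```

>>> carry_out([
  [0,[0.03,-0.004,0],0],
  [0,[0.06,-0.009,0],0],
])

```text
time_s: 20.7
tool_pos: [0.4711, 0.0249, 0.0485]
orientation: [0.071, 0.997, -0.005, 0.004]
force: [-1.2, 1.4, 1.4]
opening: 0.002
```

>>> carry_out([
  [0,[0.03,-0.004,0],0],
  [0,[0.06,-0.009,0],0],
])

```text
time_s: 20.9
tool_pos: [0.4725, 0.0247, 0.0483]
orientation: [0.071, 0.997, -0.005, 0.002]
force: [-12.3, 2.7, 9.3]
opening: 0.006
```

>>> carry_out([
  [0,[0.04,-0.006,0],0],
  [0,[0.04,-0.006,0],0],
])

```text
time_s: 21.1
tool_pos: [0.4724, 0.0247, 0.0482]
orientation: [0.071, 0.997, -0.005, -0.001]
force: [-9.8, 1.2, 7.1]
opening: 0.004
```

>>> carry_out([
  [0,[-0.3,0.045,0],0],
  [0,[-0.3,0.045,1],0],
  [0,[-0.3,0.045,2],0],
  [0,[-0.3,0.045,3],0],
  [0,[-0.3,0.045,3.6],0],
])

```text
time_s: 21.6
tool_pos: [0.4583, 0.0269, 0.232]
orientation: [0.071, 0.997, -0.005, 0.002]
force: [1.4, 0.3, -0.2]
opening: 0.008
```

Run:
```python
from h import *
snap("wrist","w11"); snap("top","t11"); s=snap("side","s11"); cur((.5218,.0171),180,1)
a=cv2.resize(s["img"][180:380,230:450][:,:,::-1],None,fx=3,fy=3,interpolation=cv2.INTER_CUBIC); cv2.imwrite("pics/s11c.png",a)
```

```text
t 21.75 z 0.2299 r 0.0643 ang 171.2 yawx 171.9 F [ 0.   0.  -0.5] open 0.005
180.0 [ 0.87 -0.2 ] spin 1.46
```

View pics/w11.png

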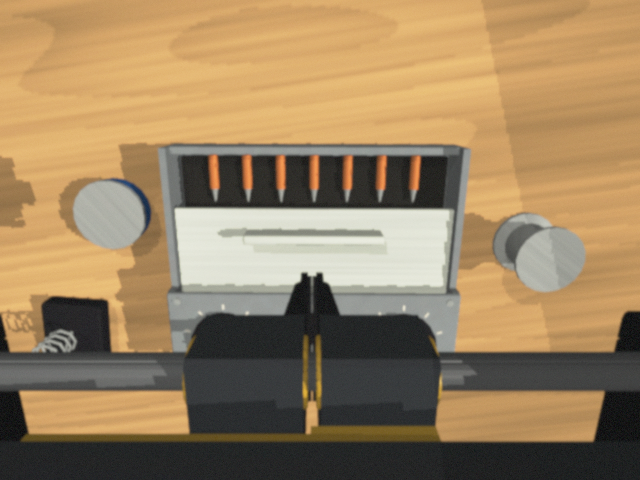

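View pics/s11c.png

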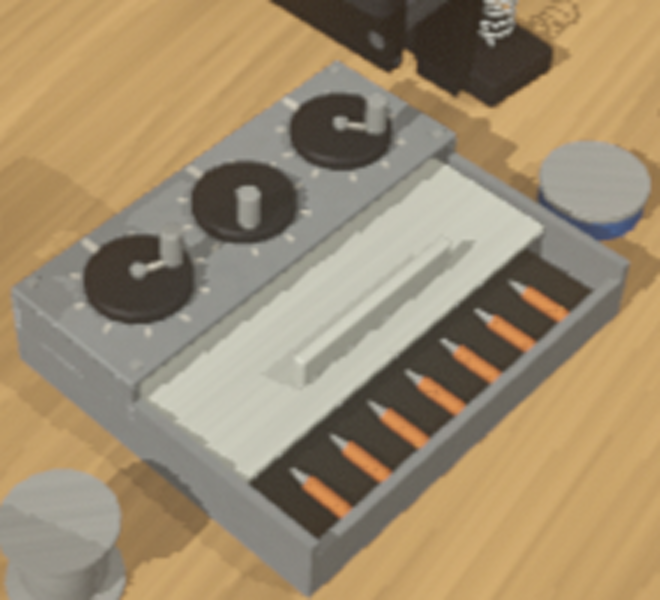

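Run:
```python
from h import *
w=load("w11.npz"); b1=ray(w,(313.8,238),.061)[0]
b0=ray(load("w9.npz"),(313.5,192.5),.061)[0]; print("cover moved", np.linalg.norm((b1-b0)[:2]))
t=load("t11.npz");t0=load("top0.npz"); a=cv2.resize(t["img"][205:275,245:400][:,:,::-1],None,fx=5,fy=5,interpolation=cv2.INTER_CUBIC); cv2.imwrite("pics/t11c.png",a)
d=np.abs(t["img"].astype(int)-t0["img"]).max(2)
for n,(r0,r1,c0,c1) in dict(reel=(250,290,190,232),tin=(292,335,400,430),stand=(215,278,422,492)).items(): print(n,np.percentile(d[r0:r1,c0:c1],[50,90,99]))
# dial angles, top view t11
s=load("s11.npz")
```

```text
cover moved 0.051157030054602336
reel [14. 18. 20.]
tin [16. 19. 21.]
stand [30. 39. 41.]
```

View pics/t11c.png

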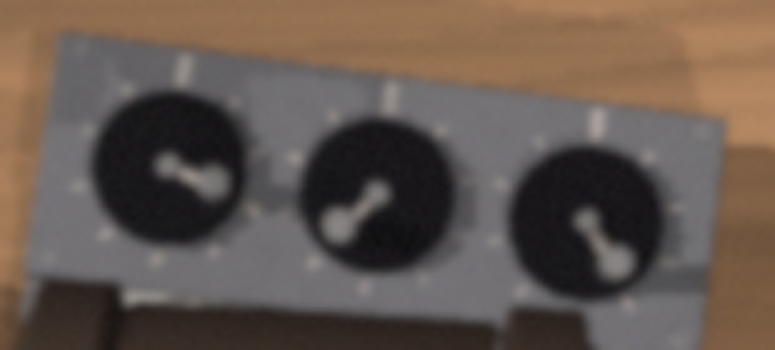

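Run:
```python
from h import *
t=load("t11.npz"); T=lambda p: np.array(p)/5+[245,205]-.4
for h,p in (((168,165),(213,181)),((377,192),(340,226)),((586,221),(616,261))): ang(t,T(h),T(p))
w=load("w8.npz"); W=lambda p: np.array(p)/3.75+[230,140]-.37
ang(w,W((335,570)),W((320,494))); ang(w,W((63,88)),W((202,138)))
w=load("w6.npz"); ang(w,W((316,572)),W((316,496)))
```

```text
axis [0.5932 0.084  0.071 ] peg [0.5842 0.066  0.091 ] r 0.0201 th 1.89 digit 3.01
axis [0.5819 0.005  0.071 ] peg [0.5668 0.019  0.091 ] r 0.0206 th 3.748 digit 5.96
axis [ 0.5699 -0.0739  0.071 ] peg [ 0.5525 -0.0831  0.091 ] r 0.0197 th 2.513 digit 4.0
axis [0.5952 0.0883 0.071 ] peg [0.5852 0.0704 0.091 ] r 0.0205 th 1.936 digit 3.08
axis [0.5837 0.0086 0.071 ] peg [0.5694 0.0231 0.091 ] r 0.0205 th 3.79 digit 6.03
axis [ 0.572  -0.0703  0.071 ] peg [ 0.5542 -0.08    0.091 ] r 0.0203 th 2.497 digit 3.97
```

All within about 0.03 rad. Handing in.

```bash
python3 -c "
from bench import bot
print(bot.sign_off(), bot.sense()['time_s'])"
```

```text
the job is handed in; nothing more can be done
the job is handed in; nothing more can be done
```

The dials are set to 3-6-4 and the cover is pushed fully open. I handed the job in at about 22 s, with the gripper clear above the case.

- **Dials:** I turned the middle, right and left pegs in that order by gripping each one, and nudged the middle and left once more afterwards. The last top view reads 3.01, 5.96 and 4.00 digits (left, middle, right), within about 0.03 rad of the code.
- **Cover:** I pushed it with shut fingers until it met the end stop, at about 12 N. The camera puts its travel at 51 mm against a nominal 50 mm.
- **Bystanders:** The top view shows no movement of the reel, tin or iron stand.
- **Disagreements:** The views differ by 2–5 mm in absolute y. Dial readings for the same peg differ between views and methods by up to about 0.1 digit (about 0.06 rad). For example, after its nudge the middle dial read 6.10 from its peg position in one wrist view, but about 5.96 from its pointer line against the tick.

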